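# Nest and secure the clip dishes

### The arm

A 6-joint arm with a two-finger parallel gripper is mounted at the origin on a cart in front of the work surface, level with it; the furniture and walls round the work are solid. World frame = base frame: x ahead of the robot, y to its left, z up, the work surface at z = 0. Lengths are in m, angles in rad, forces in N, time in s.
With the tool pointing down it reaches from about 0.375 to 0.975 m from the base axis. Payload 3.8 kg.
Tool frame: the origin (TCP) lies on the centre line of the jaws, within the pads' length; the fingertips stand 14 mm ahead of it and the grasp point (between the pads) lies 5 mm behind it; z points along the fingers, y is the line along which they close (so a half turn about z gives the same grasp; the last joint's range is limited). The gripper opens to 85 mm and grips with 20 to 120 N. Pads are 22 mm wide; open, the fingers measure 114 mm over their backs; the gripper's body (76 mm by 85 mm) begins 54 mm behind the grasp point. The pads swing forward as they close: fully open they stand 13 mm farther back than shut.
Start: joints at [1.112, 0.264, 1.604, -0, 1.274, -0.037], TCP at [0.276, 0.616, 0.245] pointing down, gripper open.
Joint ranges: [-2.63, 2.63], [-0.94, 2.18], [0.31, 2.57], [-1.31, 4.45], [0, 2.66], [-2.55, 2.55]. Speed limits (rad/s): [2.57, 2.57, 3.14, 3.14, 3.14, 3.14].

### API

Orientations are given as a rotation vector (axis times angle).
In Python, from workcell import bot, eyes, spot_in gives the robot as it stands.
- The arm moves only by the tool carry_out, never from a script. Its argument "series" is text: rows parted by semicolons, each of 4 numbers parted by spaces: the shift along the world's x, y, z in m, then the turn about the world's z in degrees. In form: tx ty tz roll; .... A call has 1 to 20 rows; each row shifts and turns the commanded pose from where the row before left it; what a row does not reach is not made up. A row lasts 1/8 s, in which the tool goes at most 62.5 mm and 10.7 degrees, less where a joint would pass 70% of its speed; a pose out of reach is approached as far as the arm can. A call is refused whole if a number of a shift passes 0.0625 or a number of a turn 10.7, either way. A call with a gripper value outside its range is refused whole. "jaw" is the gripper command: -1 is shut, 1 is fully open, values between are in proportion, set as the call begins (left out, the last holds). The fingers move at their own pace and stop on an object; "grip_force" is the grip in N (left out, the last holds). Time passes only in rows, so rows that do not move let the fingers close. It gives the time, the measured TCP pose, the force, the opening and the grip force at its end, in the units of the state.
- bot.read_state(): the state, without advancing time (a new reading comes with each control period).
- eyes.read_camera(name): name is "side" or "top"; returns (picture, depth): 480x640x3 uint8, blue, green, red; 480x640 float32, m along the optical axis (not along the pixel's ray), 0 where there is no reading.
- eyes.get_calibration(name): a dict with "K" (3x3 intrinsics, pixels), "position" and "rotation" of the camera in the world. Camera axes: x right, y down, z forward; pixel columns grow to the right and rows downward; lengths in m; the calibration is good to about 2 mm. A picture is of the moment at which its call begins. get_calibration takes no time and is no camera call.
- bot.finish_job(): hands the job in; it is judged then, once.
Trained networks look in the newest picture that a camera, given by its name, has taken for a name from the list of things; names that differ only in an ending like _2 or _b are one class to them, and where a whole thing is asked for, a point or a joint stands for the part that bears it (a point fixed in the world has none). Each returns a list of dicts, best first, with "score" (0 to 1); they miss things now and then, are a little off and sometimes report something else, mostly with a low value. They report only what shows in the picture. A call takes as long as a camera call. They do not tell look-alikes from the thing itself.
- spot_in(camera, target): "rect" ([centre column, centre row, width, height] in pixels, round what is visible of it).
The state is a dict: "time": time; "q": joint angles; "joint_vel": joint speeds; "joint_torque": joint torques, N m; "tool_pos": TCP position; "tcp_rot": TCP orientation; "wrist_force": force on the tool from outside, world axes, zero at the start; "torque": the same for the moment, N m; "width": opening from 0.0 (shut) to 1.0 (fully open); "grip_force": force on a finger pad.
Only numpy, scipy, OpenCV 4.12 (cv2) and the standard library are available. Lean on these libraries where they do the work, as an engineer would, in place of code of your own. Each camera call takes 0.05 s, during which the arm holds its last target. There are 200 camera calls.

### The job

Nest all the round clip dishes upright in one stack on the stand's black pad; pieces that are not of that nesting shape do not belong in it, stand them upright and side by side in the green tray. When the stack is complete, swing the red-knobbed stop over it, lower it gently until its foot rests on the top dish, and only then swing the yellow lever fully round to lock it. Leave the other things on the desk alone.

Things in the scene. Friction and masses are not known exactly. Their poses are not given: they have to be found in the camera images.
- round_a_mid (a point): centre, half-way up (17 mm above its underside), of a blue round clip dish: an open dish 34 mm high. Its upper 20 mm is a straight round rim band, 60 mm outside and 52 mm inside diameter; below it is a 14 mm high tapered foot, 38 mm wide at the bottom and 47 mm at the top, that drops into the mouth of another round dish until band rests on band. Each nested dish raises the stack by 20 mm. z of the point points up out of the mouth. 50 g. May be absent
- round_a_rim (a point): centre of the top rim plane of that same dish (34 mm above its underside), z up
- round_b_mid (a point): centre, half-way up (17 mm above its underside), of an orange round clip dish: an open dish 34 mm high. Its upper 20 mm is a straight round rim band, 60 mm outside and 52 mm inside diameter; below it is a 14 mm high tapered foot, 38 mm wide at the bottom and 47 mm at the top, that drops into the mouth of another round dish until band rests on band. Each nested dish raises the stack by 20 mm. z of the point points up out of the mouth. 50 g. May be absent
- round_b_rim (a point): centre of the top rim plane of that same dish (34 mm above its underside), z up
- round_c_mid (a point): centre, half-way up (17 mm above its underside), of a white round clip dish: an open dish 34 mm high. Its upper 20 mm is a straight round rim band, 60 mm outside and 52 mm inside diameter; below it is a 14 mm high tapered foot, 38 mm wide at the bottom and 47 mm at the top, that drops into the mouth of another round dish until band rests on band. Each nested dish raises the stack by 20 mm. z of the point points up out of the mouth. 50 g. May be absent
- round_c_rim (a point): centre of the top rim plane of that same dish (34 mm above its underside), z up
- round_d_mid (a point): centre, half-way up (17 mm above its underside), of a blue round clip dish: an open dish 34 mm high. Its upper 20 mm is a straight round rim band, 60 mm outside and 52 mm inside diameter; below it is a 14 mm high tapered foot, 38 mm wide at the bottom and 47 mm at the top, that drops into the mouth of another round dish until band rests on band. Each nested dish raises the stack by 20 mm. z of the point points up out of the mouth. 50 g. May be absent
- round_d_rim (a point): centre of the top rim plane of that same dish (34 mm above its underside), z up
- square_mid (a point): centre, half-way up (17 mm above its underside), of an odd piece: an orange square dish, 58 x 58 mm and 34 mm high, upper 24 mm full width, foot 44 mm square and 10 mm high; its x and y axes are square to its sides. It does not nest with the round dishes. May be absent
- split_mid (a point): centre, half-way up (17 mm above its underside), of an odd piece: a blue straight-sided round pot, 58 mm diameter, 34 mm high, with a wall dividing it in two, along its x axis and 31 mm high. It does not nest with anything. May be absent
- pad (a point): centre of the top of the flat black round pad (68 mm diameter, flush in the base plate, 8 mm above the desk) at the near end of the grey stand, where the stack is built; x of the point points to the post, z up. The stand is fixed; its base plate is 130 mm wide and 8 mm thick and runs from 65 mm before the pad's centre to 167 mm behind it
- post_top (a point): top of the stand's upright round steel post (14 mm diameter), 115 mm from the pad along the pad's x and 174 mm above the desk. The stop's arm and the locking lever both turn about this vertical axis
- foot (a point): centre of the flat underside of the stop's foot, a black disc of 64 mm diameter at the end of an arm 115 mm from the post axis
- stop_knob (a point): the place to grip on the upright red round knob above the foot, 23 mm diameter, 35 mm tall: this point lies 38 mm above the foot's underside and 15 mm below the knob's top. Moved by this knob, the arm swings round the post and slides up and down it; it stays where it is left
- swing (a joint): swing of the stop's arm about the post, rad: 0 is parked (arm a quarter turn away from the pad, to the pad's +y side), 1.571 is the end stop with the foot right over the pad; it grows counter-clockwise seen from above. About 3 N at the knob moves it
- stop (a joint): how far the stop has been slid down its post, m: 0 is up (foot's underside 130 mm above the desk), 0.10 is right down. Friction of 4 N holds it
- lock (a joint): turn of the yellow locking lever on top of the stop's collar, rad: 0 is loose, 1.4 is its end stop, fully locked; it grows clockwise seen from above. Lightly held (about 0.7 N at its knob). It rides with the stop: with the arm over the pad and the lever at 0 it points away from the pad, 0.5 rad counter-clockwise of the pad's +x; it swings towards the pad's -y
- lock_knob (a point): the place to grip on the small upright yellow knob at the lever's end, 13 mm diameter: 72 mm from the post axis, 11 mm below the knob's top and 22 mm above the lever's underside
- tray_in (a point): centre of the inner floor (4 mm above the desk) of the green open tray, inside 142 mm along its x by 232 mm along its y, walls 20 mm high over the desk; fixed
- eraser: pink eraser, 22 x 55 x 12 mm, origin at the centre of its underside; a bystander to leave alone
- binder_clip: black binder clip standing, 28 x 40 x 41 mm, origin at the centre of its underside; a bystander to leave alone
Not all that is in view belongs to the job. Leave any pink or turquoise look-alike of the part that bears round_d_mid alone.

How it is judged:
On the way, in this order (a step that is already met when the one before it is completed fails the run):
1. every round dish is nested upright in the one stack on the pad ((z of round_a_mid in the frame of pad below 0.022 m or z of round_a_mid in the frame of round_b_mid between 0.016 and 0.024 m or z of round_a_mid in the frame of round_c_mid between 0.016 and 0.024 m or z of round_a_mid in the frame of round_d_mid between 0.016 and 0.024 m) and horizontal distance between each of round_a_mid, round_b_mid, round_c_mid, round_d_mid and pad below 0.018 m and height (world z) of each of round_a_mid, round_b_mid, round_c_mid, round_d_mid above 0.02 m and angle between each of round_a_mid, round_b_mid, round_c_mid, round_d_mid's own z axis and vertical below 0.1 rad and (z of round_b_mid in the frame of pad below 0.022 m or z of round_b_mid in the frame of round_a_mid between 0.016 and 0.024 m or z of round_b_mid in the frame of round_c_mid between 0.016 and 0.024 m or z of round_b_mid in the frame of round_d_mid between 0.016 and 0.024 m) and (z of round_c_mid in the frame of pad below 0.022 m or z of round_c_mid in the frame of round_a_mid between 0.016 and 0.024 m or z of round_c_mid in the frame of round_b_mid between 0.016 and 0.024 m or z of round_c_mid in the frame of round_d_mid between 0.016 and 0.024 m) and (z of round_d_mid in the frame of pad below 0.022 m or z of round_d_mid in the frame of round_a_mid between 0.016 and 0.024 m or z of round_d_mid in the frame of round_b_mid between 0.016 and 0.024 m or z of round_d_mid in the frame of round_c_mid between 0.016 and 0.024 m)), for 0.3 s.
2. the stop's foot has been swung over and lowered onto the top dish, the lever still loose (all of step 1 and ((z of round_a_rim in the frame of foot between -0.004 and 0.004 m and horizontal distance between round_a_rim and foot below 0.022 m) or (z of round_b_rim in the frame of foot between -0.004 and 0.004 m and horizontal distance between round_b_rim and foot below 0.022 m) or (z of round_c_rim in the frame of foot between -0.004 and 0.004 m and horizontal distance between round_c_rim and foot below 0.022 m) or (z of round_d_rim in the frame of foot between -0.004 and 0.004 m and horizontal distance between round_d_rim and foot below 0.022 m)) and value of joint lock below 0.5 rad), for 0.2 s.
3. the lever is swung round to locked with the foot resting on the stack (all of step 1 and ((z of round_a_rim in the frame of foot between -0.004 and 0.004 m and horizontal distance between round_a_rim and foot below 0.022 m) or (z of round_b_rim in the frame of foot between -0.004 and 0.004 m and horizontal distance between round_b_rim and foot below 0.022 m) or (z of round_c_rim in the frame of foot between -0.004 and 0.004 m and horizontal distance between round_c_rim and foot below 0.022 m) or (z of round_d_rim in the frame of foot between -0.004 and 0.004 m and horizontal distance between round_d_rim and foot below 0.022 m)) and value of joint lock above 1.1 rad), for 0.2 s.
At the end, for the whole second after the job is handed in: round dishes upright (0.1 rad) and nested (each 20 +-4 mm above the one below), within 18 mm of the pad's centre; foot within 4 mm of the top dish's rim and 22 mm of its axis; lever past 1.1 rad; odd pieces upright (0.12 rad) on the tray's floor, centres within 60 x 105 mm of its centre (all of step 3 and x of square_mid in the frame of tray_in between -0.06 and 0.06 m and y of square_mid in the frame of tray_in between -0.105 and 0.105 m and z of each of square_mid, split_mid in the frame of tray_in below 0.024 m and angle between each of square_mid, split_mid's own z axis and vertical below 0.12 rad and x of split_mid in the frame of tray_in between -0.06 and 0.06 m and y of split_mid in the frame of tray_in between -0.105 and 0.105 m); the robot touches nothing.
It fails at once if a bystander is moved by more than 4 cm (distance of any of eraser, binder_clip from where it was at the start of the episode above 0.04 m).
It fails at once if the stop is pressed on a dish with more than 45 N (contact force between stop and round_a above 45 N or contact force between stop and round_b above 45 N or contact force between stop and round_c above 45 N or contact force between stop and round_d above 45 N).
Of round_a, round_b, round_c, round_d only 3 to 4 are there at a start; the rules pass over those that are not, and their reading is None.
Of square_dish, split_pot only 1 to 2 are there at a start; the rules pass over those that are not, and their reading is None.
At some moment in a run one of square_dish, split_pot may be knocked a few centimetres aside while the robot is not near it.
It also fails if it takes over 210 s, if anything falls off the work surface, if the arm or the gripper's body presses on something with over 40 N, if the wrist force passes 120 N, or if a joint passes its speed limit or range.

## Working session

There is one attempt and no reset: what is moved stays moved. The work goes in short steps, Python scripts to look and compute and a tool call to move; the robot and the scene stay as the last step left them, time stands still between calls to the robot, and variables do not carry over. Pictures are saved under pics/ and viewed, at most 14 in all, crops included, and the job is handed in when it is done.

Besides the shell and the picture viewer there is one more tool, called after ">>>" as name(argument=value, ...) on one line, values as JSON. carry_out: Moves the arm, as the interface text tells. Its arguments: {"type":"object","properties":{"series":{"type":"string"},"jaw":{"type":"number"},"grip_force":{"type":"number"}},"required":["series"]}

```bash
mkdir -p pics; cat > h.py <<'E'
import cv2,numpy as np
from workcell import bot,eyes,spot_in
def snap(n):
    im,d=eyes.read_camera(n); return im,d
def cloud(n,d):
    c=eyes.get_calibration(n);K=np.array(c["K"]);R=np.array(c["rotation"])
    if R.size==3: R=cv2.Rodrigues(R.astype(float))[0]
    v,u=np.mgrid[:480,:640]
    P=np.stack([(u-K[0,2])/K[0,0]*d,(v-K[1,2])/K[1,1]*d,d],-1)@R.T+np.array(c["position"])
    P[d==0]=np.nan
    return P
E
python3 - <<'E'
from h import *
for n in("top","side"):
    im,d=snap(n);cv2.imwrite(f"pics/{n}0.png",im);np.save(f"{n}0.npy",cloud(n,d))
    print(n,eyes.get_calibration(n))
    for t in("round_a_mid","round_b_mid","round_c_mid","square_mid","split_mid","pad","stop_knob","lock_knob","tray_in","eraser","binder_clip"):
        print(t,[(round(r["score"],2),np.round(r["rect"]).astype(int).tolist()) for r in spot_in(n,t)][:5])
print(bot.read_state())
E
```

```text
top {'K': array([[513.08787486,   0.        , 320.876731  ],
       [  0.        , 513.08787486, 244.20298563],
       [  0.        ,   0.        ,   1.        ]]), 'position': array([ 0.36959345, -0.06855822,  1.4382326 ]), 'rotation': array([-2.16364162,  2.21032448, -0.065274  ])}
round_a_mid []
round_b_mid [(0.35, [387, 204, 22, 21])]
round_c_mid [(0.92, [386, 202, 25, 23]), (0.68, [269, 190, 88, 27]), (0.41, [269, 224, 86, 91])]
square_mid []
split_mid [(0.74, [432, 197, 28, 27]), (0.29, [385, 251, 25, 19])]
pad [(0.75, [268, 223, 88, 93])]
stop_knob [(0.84, [270, 193, 87, 28]), (0.67, [271, 223, 87, 88])]
lock_knob [(0.49, [294, 186, 35, 19])]
tray_in [(0.9, [185, 253, 95, 64]), (0.34, [270, 191, 87, 26])]
eraser [(0.43, [461, 222, 16, 19])]
binder_clip [(0.64, [403, 170, 18, 8])]
side {'K': array([[486.94068239,   0.        , 311.56533737],
       [  0.        , 486.94068239, 241.70587435],
       [  0.        ,   0.        ,   1.        ]]), 'position': array([ 0.13385056, -1.02673082,  0.61241132]), 'rotation': array([-2.00225638,  0.31716416, -0.22464994])}
round_a_mid [(0.
[... 444 characters left out ...]
0.73, [432, 326, 22, 18])]
{'time': 1.2, 'q': array([ 1.11211590e+00,  2.63896845e-01,  1.60405344e+00,  2.98605067e-05,
        1.27369885e+00, -3.69232210e-02]), 'joint_vel': array([-0.00013508,  0.00079358, -0.00082121,  0.0015657 ,  0.00089441,
       -0.00010153]), 'joint_torque': array([ 1.51217588e-03, -5.15067172e+01, -3.67731929e+01,  6.23599203e-05,
        6.96882453e-04,  1.07867106e-05]), 'tool_pos': array([0.27631443, 0.61581929, 0.24525294]), 'tcp_rot': array([-6.57600143e-01, -3.07195467e+00,  7.50016771e-05]), 'wrist_force': array([ 0.18152383, -0.37560958,  0.45620519]), 'torque': array([ 0.00807541, -0.00331547, -0.05076365]), 'grip_force': 0.0, 'width': 0.999699010712477}
```

View pics/top0.png

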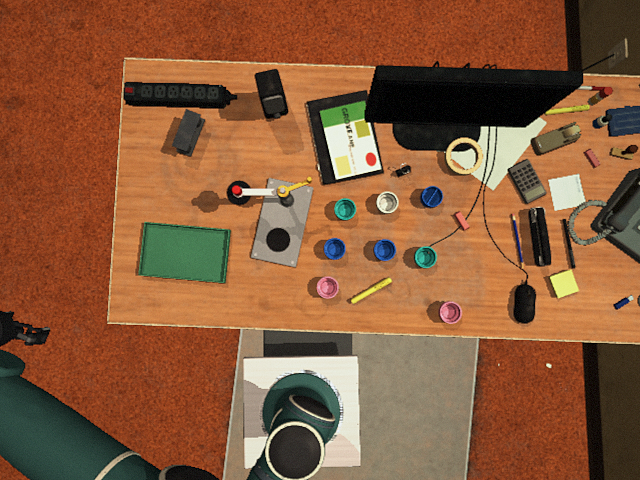

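View pics/side0.png

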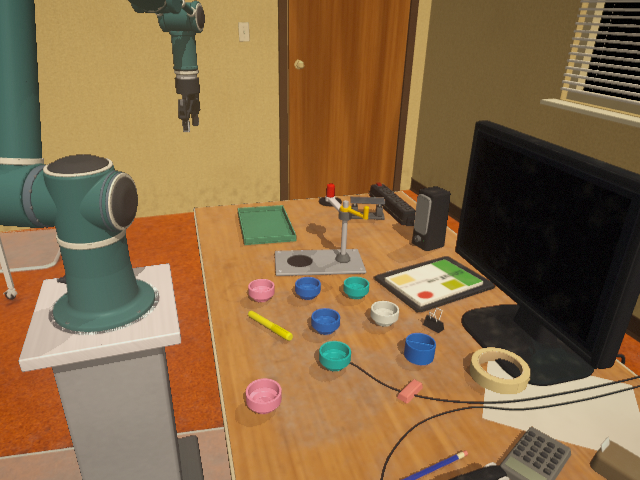

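The pictures show these candidates for the job:
- Blue dishes at top (335,249) and (385,250).
- White dish at (387,203).
- A blue straight-sided pot at (431,197), which looks like the split pot.
- Look-alikes to leave alone: turquoise at (345,209) and (425,257), pink at (327,287) and (451,312).

There is no orange piece.

```bash
cat > m.py <<'E'
from h import *
def measure(n,im,P,boxes,zr):
    out={}
    for k,(u,v,r) in boxes.items():
        sl=np.s_[v-r:v+r,u-r:u+r]
        Q=P[sl].reshape(-1,3)
        Q=Q[np.isfinite(Q[:,2])&(Q[:,2]>zr[0])&(Q[:,2]<zr[1])]
        if len(Q)<5: print(k,"few");continue
        (cx,cy),rad=cv2.minEnclosingCircle(Q[:,:2].astype(np.float32))
        print(k,len(Q),"mean",Q.mean(0).round(4),"enc",round(cx,4),round(cy,4),round(rad,4),"zmax",Q[:,2].max().round(4))
E
python3 - <<'E'
from m import *
im=cv2.imread("pics/top0.png");P=np.load("top0.npy")
measure("top",im,P,{"blueL":(335,249,17),"blueM":(385,250,17),"white":(387,203,17),"split":(431,197,17)},(0.026,0.045))
for nm,(u,v) in dict(pad=(278,240),pad2=(272,236),knob=(237,190),foot=(237,200),post=(285,191),lock=(308,182),tray=(185,253),t00=(141,273),t1=(146,224),t2=(229,231),t3=(226,281),t2b=(228,233),basea=(252,259),baseb=(292,265),basec=(311,183),based=(266,180),desk=(360,275)).items():
    print(nm,P[v-1:v+2,u-1:u+2].reshape(-1,3).mean(0).round(4))
c1=cv2.resize(im[150:330,300:480],None,fx=3,fy=3,interpolation=cv2.INTER_CUBIC)
cv2.imwrite("pics/crop0.png",c1)
# pad by dark mask on plate
hs=cv2.cvtColor(im,cv2.COLOR_BGR2GRAY)
m=(hs<45).astype(np.uint8);w=np.zeros_like(m);w[222:260,258:300]=1;m*=w
nb,l,s,c=cv2.connectedComponentsWithStats(m);i=1+s[1:,4].argmax();Q=P[l==i];print("pad mask",s[i],c[i],np.nanmean(Q,0))
# knob red
h=cv2.cvtColor(im,cv2.COLOR_BGR2HSV)
for nm,mm,bx in(("red",((h[...,0]<8)|(h[...,0]>172))&(h[...,1]>150)&(h[...,2]>90),(170,210,220,250)),("yel",(h[...,0]>18)&(h[...,0]<32)&(h[...,1]>150)&(h[...,2]>90),(165,210,260,325)),("green",(h[...,0]>50)&(h[...,0]<85)&(h[...,1]>80),(210,295,125,240))):
    w=np.zeros(mm.shape,bool);w[bx[0]:bx[1],bx[2]:bx[3]]=1
    Q=P[mm&w];Q=Q[np.isfinite(Q[:,0])];z=np.percentile(Q[:,2],95);T=Q[Q[:,2]>z-.006]
    print(nm,len(Q),"zrange",np.percentile(Q[:,2],[2,25,50,75,98]).round(3),"top mean",T.mean(0).round(4),cv2.minAreaRect(Q[:,:2].astype(np.float32)))
    if nm=="yel":
        far=Q[Q[:,2]>z-.02]; print(far[np.argsort(-far[:,0])[:6]].round(3), far[np.argsort(far[:,1])[:6]].round(3))
E
```

```text
blueL 94 mean [ 0.4464 -0.0997  0.0325] enc 0.4466 -0.0995 0.03 zmax 0.0416
blueM 97 mean [ 0.44   -0.2363  0.032 ] enc 0.4403 -0.2373 0.03 zmax 0.0409
white 106 mean [ 0.5707 -0.2474  0.0317] enc 0.5707 -0.2482 0.0306 zmax 0.0392
split 106 mean [ 0.5871 -0.3733  0.0314] enc 0.5851 -0.3728 0.0295 zmax 0.0379
pad [0.4752 0.0558 0.008 ]
pad2 [0.4868 0.0724 0.008 ]
knob [0.5887 0.1403 0.1805]
foot [nan nan nan]
post [0.5867 0.0229 0.1623]
lock [ 0.6073 -0.0354  0.167 ]
tray [0.4446 0.3174 0.0037]
t00 [0.3912 0.4391 0.0085]
t1 [0.5278 0.4244 0.0108]
t2 [0.5031 0.1921 0.011 ]
t3 [ 0.3639  0.2041 -0.0009]
t2b [0.4976 0.1949 0.011 ]
basea [ 0.424   0.1306 -0.002 ]
baseb [0.4046 0.018  0.0059]
basec [ 0.6294 -0.0402  0.0328]
based [ 0.6472  0.0879 -0.0013]
desk [ 0.3727 -0.1713 -0.    ]
pad mask [267 228  23  23 421] [277.78384798 239.28503563] [0.4772964  0.05648188 0.00668607]
red 74 zrange [0.133 0.174 0.177 0.181 0.183] top mean [0.5902 0.1437 0.18  ] ((0.5958859324455261, 0.14428375661373138), (0.031166601926088333, 0.019681435078382492), 6.284425258636475)
yel 153 zrange [0.15  0.155 0.157 0.16  0.184] top mean [ 0.6131 -0.0378  0.1828] ((0.6067075133323669, -0.0049324072897434235), (0.03415169566869736, 0.10573966801166534), 33.29475402832031)
[[ 0.617 -0.036  0.181]
 [ 0.617 -0.041  0.182]
 [ 0.617 -0.039  0.184]
 [ 0.615 -0.033  0.181]
 [ 0.615 -0.036  0.182]
 [ 0.614 -0.038  0.183]] [[ 0.613 -0.041  0.188]
 [ 0.617 -0.041  0.182]
 [ 0.612 -0.041  0.18 ]
 [ 0.61  -0.041  0.18 ]
 [ 0.617 -0.039  0.184]
 [ 0.614 -0.038  0.183]]
green 4610 zrange [-0.003  0.001  0.003  0.005  0.02 ] top mean [0.4531 0.3126 0.0172] ((0.4470621645450592, 0.31701040267944336), (0.24047690629959106, 0.14876620471477509), 83.58232879638672)
```

View pics/crop0.png

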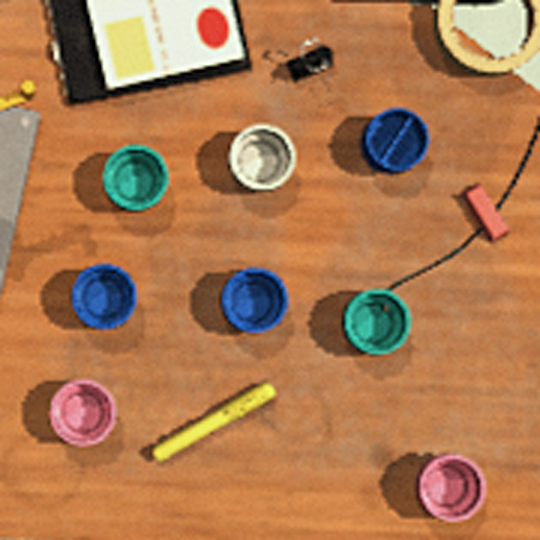

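The crop confirms the choice. There are three round dishes: blue at (335,249), blue at (385,250) and white at (387,203). The split pot is at (431,197), with its dividing wall visible. Next I move over the left blue dish.

>>> carry_out(series="0.0114 -0.0477 0 1.6;0.0114 -0.0477 0 1.6;0.0114 -0.0477 0 1.6;0.0114 -0.0477 0 1.6;0.0114 -0.0477 0 1.6;0.0114 -0.0477 0 1.6;0.0114 -0.0477 0 1.6;0.0114 -0.0477 0 1.6;0.0114 -0.0477 0 1.6;0.0114 -0.0477 0 1.6;0.0114 -0.0477 0 1.6;0.0114 -0.0477 0 1.6;0.0114 -0.0477 0 1.6;0.0114 -0.0477 0 1.6;0.0114 -0.0477 0 1.6;0 0 0 0;0 0 0 0", jaw=1, grip_force=25)

```text
time: 3.32
tool_pos: [0.4471, -0.0994, 0.2452]
tcp_rot: [-0.006, -3.141, -0.001]
wrist_force: [0.2, 0.8, -0.2]
width: 1.0
grip_force: 0.0
```

>>> carry_out(series="0 0 -0.05 0;0 0 -0.05 0;0 0 -0.05 0;0 0 -0.04 0;0 0 -0.02 0;0 0 -0.011 0;0 0 0 0;0 0 0 0")

```text
time: 4.32
tool_pos: [0.4484, -0.0996, 0.0254]
tcp_rot: [0.004, 3.139, -0.001]
wrist_force: [-0.6, -0.1, -0.3]
width: 1.0
grip_force: 0.0
```

>>> carry_out(series="0 0 0 0;0 0 0 0;0 0 0 0;0 0 0 0;0 0 0 0;0 0 0 0;0 0 0 0;0 0 0 0", jaw=-1)

```text
time: 5.32
tool_pos: [0.4483, -0.1, 0.0256]
tcp_rot: [0.005, 3.14, -0.0]
wrist_force: [-2.2, 0.1, 6.3]
width: 0.697
grip_force: 25.9
```

>>> carry_out(series="0 0 0.03 0;0 0 0.04 0;0.006 0.03 0.03 0;0.006 0.03 0 0;0.006 0.03 0 0;0.006 0.03 0 0;0.006 0.0365 0 0;0 0 -0.04 0;0 0 -0.03 0;0 0 -0.014 0;0 0 -0.006 0;0 0 0 0;0 0 0 0")

```text
time: 6.95
tool_pos: [0.4785, 0.0568, 0.0354]
tcp_rot: [0.005, 3.139, 0.0]
wrist_force: [-0.1, -0.5, -0.4]
width: 0.697
grip_force: 27.5
```

>>> carry_out(series="0 0 -0.001 0;0 0 -0.001 0;0 0 0 0")

```text
time: 7.32
tool_pos: [0.4781, 0.0568, 0.0336]
tcp_rot: [0.005, 3.14, -0.0]
wrist_force: [-2.0, -0.5, 7.1]
width: 0.691
grip_force: 28.2
```

>>> carry_out(series="0 0 0 0;0 0 0 0;0 0 0 0;0 0 0 0;0 0 0 0;0 0 0.02 0;0 0 0.05 0;0 0 0.03 0;-0.008 -0.0587 0 0;-0.008 -0.0587 0 0;-0.008 -0.0587 0 0;-0.008 -0.0587 0 0;-0.008 -0.0587 0 0;0 0 0 0;0 0 0 0", jaw=1)

```text
time: 9.2
tool_pos: [0.437, -0.2364, 0.132]
tcp_rot: [-0.007, -3.141, -0.001]
wrist_force: [-0.8, 0.2, 0.1]
width: 1.003
grip_force: 0.0
```

```bash
python3 - <<'E'
from m import *
im,d=snap("top");P=cloud("top",d);cv2.imwrite("pics/top1.png",im)
measure("top",im,P,{"stack":(278,238,17)},(0.033,0.055))
measure("top",im,P,{"split":(431,197,17),"white":(387,203,17)},(0.026,0.045))
# plate
g=cv2.cvtColor(im,cv2.COLOR_BGR2HSV);
S=(g[...,1]<60)&(P[...,2]>-.004)&(P[...,2]<.02);w=np.zeros_like(S);w[165:275,245:320]=1
m=cv2.morphologyEx((S&w).astype(np.uint8),cv2.MORPH_CLOSE,np.ones((9,9)))
Q=P[m>0];Q=Q[np.isfinite(Q[:,0])&(Q[:,2]<.02)]
print(cv2.minAreaRect(Q[:,:2].astype(np.float32)),len(Q))
E
```

```text
stack 107 mean [0.4765 0.0583 0.0398] enc 0.4765 0.0582 0.0301 zmax 0.0482
split 108 mean [ 0.5858 -0.3734  0.0311] enc 0.5855 -0.3724 0.0297 zmax 0.0381
white 87 mean [ 0.5769 -0.2444  0.0321] enc 0.5722 -0.2475 0.0306 zmax 0.0396
((0.5637161135673523, 0.05799972265958786), (0.17745724320411682, 0.29781290888786316), 75.26680755615234) 2922
```

>>> carry_out(series="0.003 0 -0.05 0;0 0 -0.04 0;0 0 -0.014 0;0 0 -0.004 0;0 0 0 0;0 0 0 0")

```text
time: 10.0
tool_pos: [0.4417, -0.2373, 0.0259]
tcp_rot: [0.004, 3.139, -0.003]
wrist_force: [0.2, 0.2, 0.1]
width: 1.001
grip_force: 0.0
```

>>> carry_out(series="0 0 0 0;0 0 0 0;0 0 0 0;0 0 0 0;0 0 0 0;0 0 0 0;0 0 0 0;0 0 0.04 0;0 0 0.05 0;0 0 0.02 0", jaw=-1)

```text
time: 11.25
tool_pos: [0.4418, -0.2376, 0.1374]
tcp_rot: [0.005, 3.138, -0.004]
wrist_force: [-0.3, 0.2, -0.4]
width: 0.676
grip_force: 27.4
```

>>> carry_out(series="0.0073 0.0588 0 0;0.0073 0.0588 0 0;0.0073 0.0588 0 0;0.0073 0.0588 0 0;0.0073 0.0588 0 0;0 0 0 0;0 0 -0.04 0;0 0 -0.017 0;0 0 0 0;0 0 0 0")

```text
time: 12.5
tool_pos: [0.4775, 0.0567, 0.078]
tcp_rot: [0.006, 3.141, 0.0]
wrist_force: [-0.2, -0.5, -0.8]
width: 0.675
grip_force: 27.4
```

>>> carry_out(series="0 0 -0.008 0;0 0 -0.008 0;0 0 -0.006 0;0 0 -0.001 0;0 0 0 0;0 0 0 0")

```text
time: 13.25
tool_pos: [0.4771, 0.0574, 0.0545]
tcp_rot: [0.004, 3.141, 0.0]
wrist_force: [-0.2, 1.1, 0.0]
width: 0.678
grip_force: 27.4
```

>>> carry_out(series="0 0 0 0;0 0 0 0;0 0 0 0;0 0 0 0;0 0 0 0;0 0 0.02 0;0 0 0.05 0;0 0 0.03 0;0.0157 -0.0508 0 0;0.0157 -0.0508 0 0;0.0157 -0.0508 0 0;0.0157 -0.0508 0 0;0.0157 -0.0508 0 0;0.0157 -0.0508 0 0;0 0 0 0;0 0 -0.05 0;0 0 0 0;0 0 0 0", jaw=1)

```text
time: 15.5
tool_pos: [0.571, -0.2467, 0.1049]
tcp_rot: [-0.003, -3.141, -0.0]
wrist_force: [-0.9, -1.2, 0.8]
width: 1.001
grip_force: 0.0
```

```bash
python3 - <<'E'
from m import *
im,d=snap("top");P=cloud("top",d)
measure("top",im,P,{"stack":(277,237,18)},(0.053,0.075))
E
```

```text
stack 98 mean [0.4768 0.0586 0.0599] enc 0.4771 0.0586 0.0301 zmax 0.0685
```

Two are nested. Next the white dish.

>>> carry_out(series="0 -0.001 -0.05 0;0 0 -0.02 0;0 0 -0.008 0;0 0 -0.002 0;0 0 0 0;0 0 0 0")

```text
time: 16.3
tool_pos: [0.572, -0.2489, 0.0256]
tcp_rot: [0.005, 3.14, -0.001]
wrist_force: [-0.1, 0.7, -0.8]
width: 0.999
grip_force: 0.0
```

>>> carry_out(series="0 0 0 0;0 0 0 0;0 0 0 0;0 0 0 0;0 0 0 0;0 0 0 0;0 0 0 0;0 0 0.04 0;0 0 0.05 0;0 0 0.04 0;0 0 0 0", jaw=-1)

```text
time: 17.68
tool_pos: [0.5737, -0.2497, 0.1587]
tcp_rot: [0.005, 3.134, -0.006]
wrist_force: [0.2, 0.1, -0.7]
width: 0.685
grip_force: 27.4
```

>>> carry_out(series="-0.0158 0.051 0 0;-0.0158 0.051 0 0;-0.0158 0.051 0 0;-0.0158 0.051 0 0;-0.0158 0.051 0 0;-0.0158 0.051 0 0;0 0 0 0;0 0 -0.04 0;0 0 -0.02 0;0 0 0 0;0 0 0 0")

```text
time: 19.05
tool_pos: [0.4767, 0.0569, 0.0944]
tcp_rot: [0.006, 3.142, -0.0]
wrist_force: [0.7, -0.2, -0.7]
width: 0.688
grip_force: 27.5
```

>>> carry_out(series="0 0 -0.008 0;0 0 -0.008 0;0 0 -0.004 0;0 0 -0.001 0;0 0 0 0;0 0 0 0")

```text
time: 19.8
tool_pos: [0.4764, 0.0576, 0.0734]
tcp_rot: [0.005, 3.141, 0.0]
wrist_force: [0.1, 0.3, -0.5]
width: 0.685
grip_force: 27.5
```

>>> carry_out(series="0 0 0 0;0 0 0 0;0 0 0 0;0 0 0 0;0 0 0 0;0 0 0.02 0;0 0 0.05 0;0 0 0.03 0;0.0136 -0.0538 0 0;0.0136 -0.0538 0 0;0.0136 -0.0538 0 0;0.0136 -0.0538 0 0;0.0136 -0.0538 0 0;0.0136 -0.0538 0 0;0.0136 -0.0538 0 0;0.0136 -0.0538 0 0;0 0 -0.03 0;0 0 0 0;0 0 0 0", jaw=1)

```text
time: 22.18
tool_pos: [0.5849, -0.3723, 0.1433]
tcp_rot: [-0.004, -3.141, -0.001]
wrist_force: [0.5, -0.3, 0.8]
width: 1.001
grip_force: 0.0
```

```bash
python3 - <<'E'
from m import *
im,d=snap("top");P=cloud("top",d);cv2.imwrite("pics/top2.png",im)
measure("top",im,P,{"stack":(277,236,18)},(0.073,0.095))
s,ds=snap("side");cv2.imwrite("pics/side2.png",s);P=cloud("side",ds)
r=spot_in("side","split_mid");print(r[:3])
h=cv2.cvtColor(s,cv2.COLOR_BGR2HSV);B=(h[...,0]>105)&(h[...,0]<125)&(h[...,1]>130)
w=np.zeros_like(B);w[325:380,380:470]=1;Q=P[B&w];Q=Q[Q[:,2]>.02];print(Q.min(0),Q.max(0),len(Q))
cv2.imwrite("pics/s2.png",np.hstack([cv2.resize(s[180:400,230:470],None,fx=1.7,fy=1.7),cv2.resize(im[150:284,220:366],None,fx=2.6,fy=2.6)[:374,:380]][:2]) if False else cv2.resize(s[180:400,230:470],None,fx=2.4,fy=2.4))
E
```

```text
stack 108 mean [0.4773 0.0588 0.0799] enc 0.4764 0.0588 0.0299 zmax 0.0882
[{'rect': [418.6, 348.1, 28.9, 31.3], 'score': 0.61}]
[ 0.55741584 -0.40423042  0.02000248] [ 0.61502934 -0.34551826  0.03677125] 514
```

View pics/s2.png

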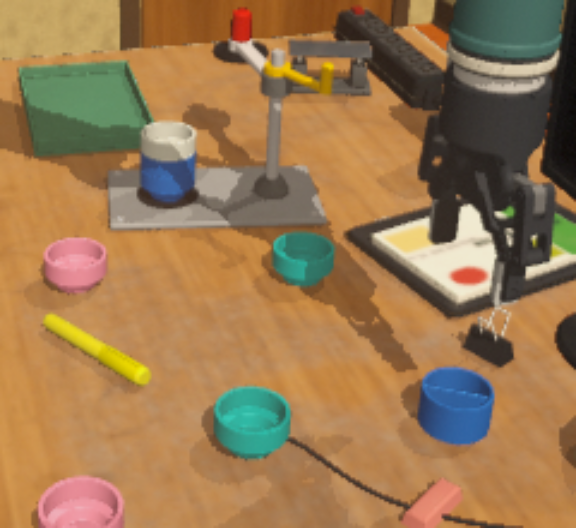

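The stack of three stands upright on the pad at crop (168,160), and the split pot is unmoved at (455,405). Next I grasp the pot.

>>> carry_out(series="0 -0.001 -0.05 0;0 0 -0.04 0;0 0 -0.02 0;0 0 -0.007 0;0 0 0 0;0 0 0 0")

```text
time: 23.08
tool_pos: [0.5864, -0.3748, 0.0284]
tcp_rot: [0.004, 3.139, -0.003]
wrist_force: [0.6, 0.1, -0.5]
width: 1.0
grip_force: 0.0
```

>>> carry_out(series="0 0 0 0;0 0 0 0;0 0 0 0;0 0 0 0;0 0 0 0;0 0 0 0;0 0 0 0;0 0 0.05 0;0 0 0.06 0;0 0 0.06 0;0 0 0.06 0;0 0 0 0", jaw=-1)

```text
time: 24.58
tool_pos: [0.5882, -0.376, 0.2649]
tcp_rot: [0.005, 3.13, -0.012]
wrist_force: [0.5, -0.7, -0.2]
width: 0.676
grip_force: 27.3
```

>>> carry_out(series="-0.0108 0.0532 0 0;-0.0108 0.0532 0 0;-0.0108 0.0532 0 0;-0.0108 0.0532 0 0;-0.0108 0.0532 0 0;-0.0108 0.0532 0 0;-0.0108 0.0532 0 0;-0.0108 0.0532 0 0;-0.0108 0.0532 0 0;-0.0108 0.0532 0 0;-0.0108 0.0532 0 0;-0.0108 0.0532 0 0;-0.0108 0.0532 0 0;0 0 0 0;0 0 -0.06 0;0 0 -0.06 0;0 0 -0.06 0;0 0 -0.03 0;0 0 -0.01 0;0 0 0 0")

```text
time: 27.08
tool_pos: [0.4446, 0.317, 0.0359]
tcp_rot: [-0.006, -3.141, 0.001]
wrist_force: [-0.2, 0.6, -0.5]
width: 0.678
grip_force: 27.4
```

>>> carry_out(series="0 0 0 0;0 0 -0.003 0;0 0 -0.002 0;0 0 0 0;0 0 0 0")

```text
time: 27.7
tool_pos: [0.4451, 0.3181, 0.0319]
tcp_rot: [0.004, 3.141, 0.001]
wrist_force: [-0.6, 0.9, 3.5]
width: 0.675
grip_force: 27.6
```

>>> carry_out(series="0 0 0 0;0 0 0 0;0 0 0 0;0 0 0 0;0 0 0.02 0;0 0 0.05 0;0 0 0.05 0;0 0 0.05 0;0 0 0.05 0;0.0161 -0.0193 0 -10;0.0161 -0.0193 0 -10;0.0161 -0.0193 0 -10;0.0161 -0.0193 0 -10;0.0161 -0.0193 0 -10;0.0161 -0.0193 0 -10;0.0161 -0.0193 0 -10;0.0161 -0.0193 0 -10;0.0161 -0.0193 0 -10;0 0 0 0", jaw=1)

```text
time: 30.08
tool_pos: [0.5902, 0.1428, 0.251]
tcp_rot: [-2.226, -2.217, 0.001]
wrist_force: [-0.1, -1.0, 0.1]
width: 1.001
grip_force: 0.0
```

```bash
python3 - <<'E'
from m import *
print(bot.read_state()["tool_pos"],bot.read_state()["q"].round(2))
im,d=snap("top");T=cloud("top",d);s,ds=snap("side");S=cloud("side",ds)
measure("top",im,T,{"split":(185,252,20)},(0.030,0.046))
h=cv2.cvtColor(s,cv2.COLOR_BGR2HSV)
for nm,mm,bx in(("red",((h[...,0]<8)|(h[...,0]>172))&(h[...,1]>150),(175,205,320,340)),("yel",(h[...,0]>18)&(h[...,0]<32)&(h[...,1]>130),(195,225,335,380)),("postgrey",(h[...,1]<60),(200,216,340,350)),("postlow",(h[...,1]<60),(222,250,338,350))):
    w=np.zeros(mm.shape,bool);w[bx[0]:bx[1],bx[2]:bx[3]]=1
    Q=S[mm&w];Q=Q[np.isfinite(Q[:,0])]
    print(nm,len(Q),np.median(Q,0).round(4),np.percentile(Q,5,0).round(3),np.percentile(Q,95,0).round(3))
cv2.imwrite("pics/s3.png",np.hstack([cv2.resize(s[160:290,240:400],(640,520))[:, :],]))
E
```

```text
[0.59017993 0.14280729 0.25095754] [ 0.2   0.13  1.75 -0.    1.26  0.2 ]
split few
red 111 [0.5883 0.1362 0.1667] [0.58  0.131 0.151] [0.6   0.147 0.182]
yel 193 [ 0.6046 -0.0104  0.1587] [ 0.576 -0.044  0.028] [0.741 0.284 0.182]
postgrey 51 [0.5855 0.0211 0.1481] [0.575 0.013 0.142] [0.592 0.028 0.176]
postlow 131 [0.5864 0.0244 0.0811] [0.582 0.02  0.043] [0.593 0.03  0.116]
```

View pics/s3.png

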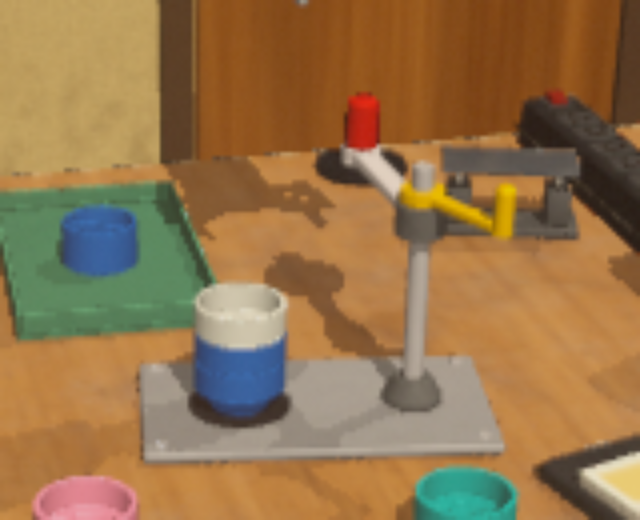

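The pot stands upright in the tray at crop (98,240) and the stack is straight. The red knob is free at (362,122). Next I grip the knob.

>>> carry_out(series="0 0.0005 -0.03 0;0 0 -0.03 0;0 0 -0.015 0;0 0 -0.008 0;0 0 0 0;0 0 0 0", jaw=0.2)

```text
time: 30.92
tool_pos: [0.5904, 0.1448, 0.1696]
tcp_rot: [2.224, 2.218, 0.003]
wrist_force: [0.8, 0.6, 0.5]
width: 0.602
grip_force: 0.0
```

>>> carry_out(series="0 0 0 0;0 0 0 0;0 0 0 0;0 0 0 0;0 0 0 0;0 0 0 0;0 0 0 0", jaw=-1, grip_force=30)

```text
time: 31.8
tool_pos: [0.5902, 0.1446, 0.1686]
tcp_rot: [2.224, 2.218, 0.002]
wrist_force: [3.2, 1.0, 1.1]
width: 0.256
grip_force: 29.4
```

>>> carry_out(series="-0.019 -0.0014 0 9.5;0 0 0 0;-0.0185 -0.0045 0 9.5;0 0 0 0;-0.0175 -0.0075 0 9.5;0 0 0 0;-0.016 -0.0103 0 9.5;0 0 0 0")

```text
time: 32.8
tool_pos: [0.518, 0.1207, 0.1678]
tcp_rot: [-1.389, -2.816, 0.002]
wrist_force: [-0.9, 1.1, -0.3]
width: 0.26
grip_force: 30.2
```

>>> carry_out(series="-0.0141 -0.0128 0 9.5;0 0 0 0;-0.0118 -0.015 0 9.5;0 0 0 0;-0.0092 -0.0167 0 9.5;0 0 0 0;-0.0063 -0.018 0 9.5;0 0 0 0;0 0 0 0")

```text
time: 33.92
tool_pos: [0.4768, 0.0585, 0.1678]
tcp_rot: [-0.395, -3.115, 0.001]
wrist_force: [-3.2, -0.1, -2.1]
width: 0.252
grip_force: 30.2
```

```bash
python3 - <<'E'
from m import *
s,ds=snap("side");im,d=snap("top")
cv2.imwrite("pics/s4.png",np.hstack([cv2.resize(s[160:290,240:400],(400,325)),cv2.resize(im[170:290,230:350],(325,325))]))
E
```

```text
(no output)
```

View pics/s4.png

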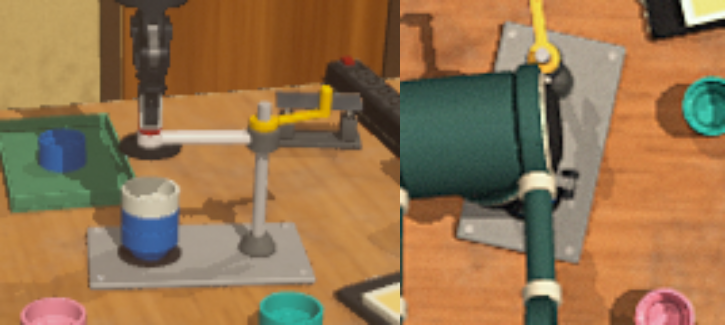

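The foot is over the stack, seen at crop (150,145) above the white dish at (150,190). Now I lower it.

>>> carry_out(series="0 0 -0.006 0;0 0 -0.006 0;0 0 -0.006 0;0 0 -0.006 0;0 0 -0.006 0;0 0 -0.006 0;0 0 -0.004 0;0 0 -0.003 0;0 0 0 0;0 0 0 0")

```text
time: 35.28
tool_pos: [0.4768, 0.0586, 0.125]
tcp_rot: [-0.388, -3.117, -0.0]
wrist_force: [-4.7, 0.6, -1.4]
width: 0.256
grip_force: 30.2
```

>>> carry_out(series="0 0 -0.001 0;0 0 -0.001 0;0 0 0 0;0 0 0 0")

```text
time: 35.78
tool_pos: [0.4769, 0.0585, 0.1238]
tcp_rot: [-0.388, -3.117, -0.0]
wrist_force: [-6.7, 1.5, 3.1]
width: 0.258
grip_force: 30.7
```

>>> carry_out(series="0 0 -0.001 0;0 0 -0.001 0;0 0 0 0;0 0 0 0")

```text
time: 36.28
tool_pos: [0.477, 0.0586, 0.1237]
tcp_rot: [-0.388, -3.117, -0.0]
wrist_force: [-12.0, 0.7, 15.5]
width: 0.25
grip_force: 31.8
```

>>> carry_out(series="0 0 -0.001 0;0 0 0 0;0 0 0 0")

```text
time: 36.65
tool_pos: [0.477, 0.0586, 0.1237]
tcp_rot: [-0.388, -3.117, -0.0]
wrist_force: [-15.1, 1.3, 22.2]
width: 0.252
grip_force: 32.4
```

>>> carry_out(series="0 0 0.001 0;0 0 0.001 0;0 0 0.001 0;0 0 0 0;0 0 0 0")

```text
time: 37.28
tool_pos: [0.4769, 0.0586, 0.1238]
tcp_rot: [-0.388, -3.117, -0.0]
wrist_force: [-7.1, 1.6, 3.3]
width: 0.257
grip_force: 30.7
```

>>> carry_out(series="0 0 0 0;0 0 0 0;0 0 0 0;0 0 0 0;0 0 0.02 0;0 0 0.05 0;0 0 0.05 0;0 0 0 0;0 0 0 0", jaw=0.2)

```text
time: 38.4
tool_pos: [0.477, 0.0583, 0.2431]
tcp_rot: [0.388, 3.117, 0.0]
wrist_force: [-0.0, 0.8, -0.1]
width: 0.597
grip_force: 0.0
```

```bash
python3 - <<'E'
from m import *
print(bot.read_state()["tool_pos"],bot.read_state()["q"].round(2))
s,ds=snap("side");im,d=snap("top");T=cloud("top",d);S=cloud("side",ds)
cv2.imwrite("pics/s5.png",np.hstack([cv2.resize(s[180:280,260:390],(520,400)),cv2.resize(im[165:265,240:310],(280,400))]))
for nm,I,P,bx in(("side",s,S,(180,250,330,390)),("top",im,T,(165,215,265,325))):
    h=cv2.cvtColor(I,cv2.COLOR_BGR2HSV);mm=(h[...,0]>18)&(h[...,0]<32)&(h[...,1]>140)&(h[...,2]>80)
    w=np.zeros(mm.shape,bool);w[bx[0]:bx[1],bx[2]:bx[3]]=1
    Q=P[mm&w];Q=Q[np.isfinite(Q[:,0])&(Q[:,2]<.15)&(Q[:,2]>.09)];k=Q[Q[:,0]>.645]
    print(nm,len(Q),len(k),k.min(0).round(4),k.max(0).round(4),np.median(k,0).round(4), "top",k[k[:,2]>.125].mean(0).round(4))
    r=((h[...,0]<8)|(h[...,0]>172))&(h[...,1]>150)&(P[...,2]>.09)&(P[...,2]<.15)
    w[:]=0;w[190:260,250:340]=1
    k=P[r&w];print("red",len(k),k.min(0).round(4) if len(k) else 0,k.max(0).round(4) if len(k) else 0)
E
```

```text
[0.47703163 0.05832869 0.24309261] [ 0.07 -0.11  2.01  0.    1.24 -1.25]
side 182 69 [0.6452 0.0283 0.1074] [0.6664 0.0436 0.14  ] [0.6568 0.0337 0.1212] top [0.6591 0.0345 0.1329]
red 114 [0.4659 0.044  0.1025] [0.486  0.0669 0.1376]
top 113 22 [0.6456 0.0334 0.1041] [0.6602 0.0421 0.1392] [0.6518 0.0365 0.112 ] top [0.6578 0.0379 0.1349]
red 0 0 0
```

View pics/s5.png

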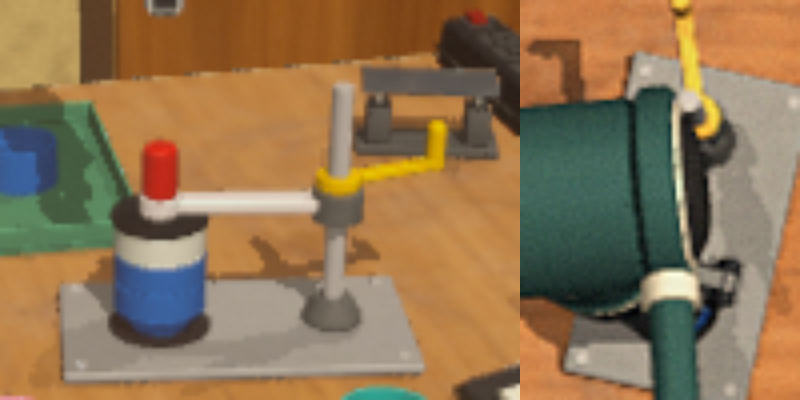

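The foot rests flush on the white top dish at crop (160,215). The yellow knob stands at (437,145), still loose. Next I grip the lever knob.

>>> carry_out(series="0.0455 -0.0048 0 5;0.0455 -0.0048 0 5;0.0455 -0.0048 0 5;0.0455 -0.0048 0 5;0 0 0 0;0 0 -0.05 0;0 0 -0.03 0;0 0 -0.02 0;0 0 -0.012 0;0 0 0 0;0 0 0 0")

```text
time: 39.88
tool_pos: [0.6601, 0.0392, 0.1329]
tcp_rot: [-0.16, 3.135, -0.0]
wrist_force: [0.4, 1.1, 0.6]
width: 0.597
grip_force: 0.0
```

```bash
python3 - <<'E'
from m import *
print(bot.read_state()["tool_pos"])
s,ds=snap("side")
cv2.imwrite("pics/s6.png",cv2.resize(s[170:280,260:400],(560,440)))
E
```

```text
[0.66014996 0.03917334 0.13285785]
```

View pics/s6.png

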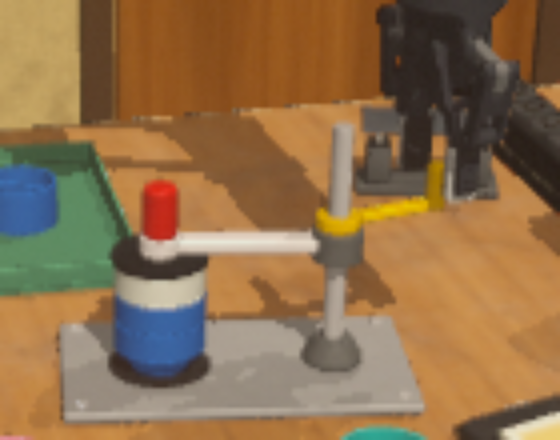

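The fingers straddle the yellow knob at crop (437,185).

>>> carry_out(series="0 0 -0.002 0;0 0 0 0;0 0 0 0;0 0 0 0;0 0 0 0;0 0 0 0;0 0 0 0", jaw=-1, grip_force=20)

```text
time: 40.8
tool_pos: [0.6594, 0.0391, 0.1296]
tcp_rot: [-0.16, 3.137, -0.0]
wrist_force: [-0.8, 0.2, 2.9]
width: 0.145
grip_force: 20.8
```

>>> carry_out(series="0.0006 -0.0112 0 -9;0 0 0 0;-0.0011 -0.0112 0 -9;0 0 0 0;-0.0028 -0.0109 0 -9;0 0 0 0;-0.0045 -0.0103 0 -9;0 0 0 0")

```text
time: 41.8
tool_pos: [0.6517, -0.0044, 0.1296]
tcp_rot: [0.809, 3.035, 0.0]
wrist_force: [0.7, -1.4, 4.2]
width: 0.142
grip_force: 20.8
```

>>> carry_out(series="-0.0061 -0.0094 0 -9;0 0 0 0;-0.0075 -0.0084 0 -9;0 0 0 0;-0.0087 -0.0071 0 -9;0 0 0 0;-0.0097 -0.0057 0 -9;0 0 0 0;0 0 0 0")

```text
time: 42.92
tool_pos: [0.6199, -0.0351, 0.1296]
tcp_rot: [1.708, 2.636, -0.0]
wrist_force: [1.2, -3.5, 5.3]
width: 0.146
grip_force: 21.0
```

>>> carry_out(series="-0.002 -0.001 0 0;0 0 0 0;0 0 0 0")

```text
time: 43.3
tool_pos: [0.618, -0.036, 0.1296]
tcp_rot: [1.714, 2.632, 0.001]
wrist_force: [4.2, -2.1, 5.0]
width: 0.14
grip_force: 20.9
```

>>> carry_out(series="0 0 0 0;0 0 0 0;0 0 0 0;0 0 0.02 0;0 0 0.05 0;0 0 0.05 0;-0.04 -0.04 0 0;-0.04 -0.05 0 0;-0.02 -0.05 0 0;0 -0.05 0 0;0 -0.05 0 0;0 0 0 0", jaw=0.1)

```text
time: 44.8
tool_pos: [0.5182, -0.2782, 0.251]
tcp_rot: [1.719, 2.627, -0.001]
wrist_force: [0.5, 1.3, 0.6]
width: 0.548
grip_force: 0.0
```

```bash
python3 - <<'E'
from m import *
print(bot.read_state()["tool_pos"])
s,ds=snap("side");im,d=snap("top");T=cloud("top",d);S=cloud("side",ds)
cv2.imwrite("pics/s7.png",np.hstack([cv2.resize(s[180:280,240:390],(420,280)),cv2.resize(im[160:300,120:330],(380,253))[:,:] if 0 else cv2.resize(im[160:300,120:320],(380,280))]))
h=cv2.cvtColor(im,cv2.COLOR_BGR2HSV);B=(h[...,0]>105)&(h[...,0]<125)&(h[...,1]>130)
w=np.zeros_like(B);w[215:290,135:235]=1;Q=T[B&w];Q=Q[Q[:,2]>.02];print("pot",Q.min(0),Q.max(0))
h=cv2.cvtColor(s,cv2.COLOR_BGR2HSV);W=(h[...,0]>18)&(h[...,0]<32)&(h[...,1]>140)&(S[...,2]>.095)&(S[...,2]<.15);w[:]=0;w[180:250,320:390]=1
k=S[W&w];k=k[k[:,2]>.122];print("lockknob",k.mean(0),len(k))
E
```

```text
[ 0.51815078 -0.27822388  0.25098802]
pot [0.41846896 0.29015891 0.02016391] [0.47338728 0.34842508 0.0436659 ]
lockknob [nan nan nan] 0<stdin>:8: RuntimeWarning: Mean of empty slice.
  ret = um.true_divide(
```

View pics/s7.png

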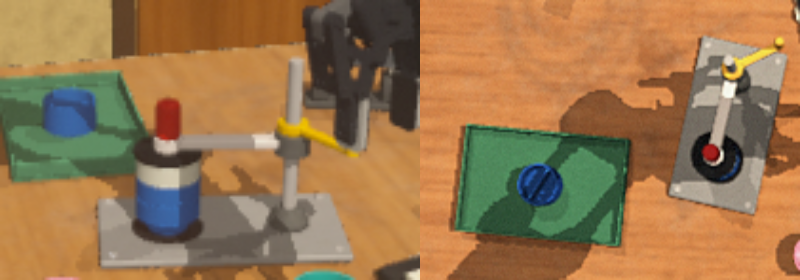

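```bash
python3 - <<'E'
from m import *
im,d=snap("top");T=cloud("top",d)
h=cv2.cvtColor(im,cv2.COLOR_BGR2HSV);W=(h[...,0]>18)&(h[...,0]<32)&(h[...,1]>130);w=np.zeros_like(W);w[165:215,270:330]=1
k=T[W&w];k=k[(k[:,1]<-.02)&(k[:,2]>.09)];c=k.mean(0)
a=np.degrees(np.arctan2(c[1]-.0295,c[0]-.589));print(c,a,"lock",np.radians(14.5-a))
R=((h[...,0]<8)|(h[...,0]>172))&(h[...,1]>150)&(T[...,2]>.12);w[:]=0;w[210:260,250:300]=1;k=T[R&w];print("red",k.mean(0),k.max(0))
if np.radians(14.5-a)>1.2: print(bot.finish_job())
E
```

```text
[ 0.6146525  -0.03001633  0.12260151] -66.68317509542865 lock 1.4169137026382916
red [0.47700986 0.05923818 0.13288584] [0.48724892 0.07054905 0.14162081]
the job is handed in; nothing more can be done
None
```

I handed the job in at about 45 s of the 210 s allowed: three round dishes are nested on the pad with the stop resting on top and the lever locked at about 1.4 rad, and the split pot stands upright in the green tray.

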